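# Peel the formed cover off a carved panel and hold it up

### The arm

A 7-joint arm with a two-finger parallel gripper is mounted at the origin on the work surface. World frame = base frame: x ahead of the robot, y to its left, z up, the work surface at z = 0. Lengths are in m, angles in rad, forces in N, time in s.
With the tool pointing down it reaches from about 0.4 to 0.85 m from the base axis. Payload 10.4 kg.
Tool frame: the origin (TCP) lies on the centre line of the jaws, within the pads' length; the fingertips stand 17 mm ahead of it and the grasp point (between the pads) lies 2 mm behind it; z points along the fingers, y is the line along which they close (so a half turn about z gives the same grasp; the last joint's range is limited). The gripper opens to 85 mm and grips with 20 to 120 N. Pads are 22 mm wide; open, the fingers measure 114 mm over their backs; the gripper's body (76 mm by 85 mm) begins 54 mm behind the grasp point. The pads swing forward as they close: fully open they stand 13 mm farther back than shut.
Start: joints at [-1.238, 0.332, -0.065, 1.46, 0.022, 1.35, -0.088], TCP at [0.218, 0.586, 0.248] pointing down, gripper open.
Joint ranges: [-2.6, 2.6], [-0.5, 2.12], [-1.47, 1.34], [0.16, 2.42], [-1.27, 4.41], [0.06, 2.06], [-2.6, 2.6]. Speed limits (rad/s): [2.22, 2.22, 2.79, 2.79, 3.14, 3.14, 3.14].

### API

Orientations are given as a unit quaternion [x, y, z, w].
In Python, from workcell import sensors, imaging, order, spotter gives the robot as it stands. The module is installed in compiled form; this text tells all that it offers.
- The arm moves only by the shell command python3 -m inch 'ROWS' [FORCE]. ROWS is JSON, a list that holds one entry, the list of rows, each a list of 7 numbers: the shift along the tool's x, y, z in m, then the turn, a rotation vector about the tool's x, y, z in rad, then the closure, from -1 (fully open) to 1 (shut). In form: [[[x, y, z, ax, ay, az, hand], ...]]. A call has 1 to 10 rows; each row is the pose to reach, as a shift and turn from the pose commanded when the call began, along the tool's axes at that moment; what a row does not reach only later rows make up. A row lasts 1/10 s, in which the tool goes at most 50 mm and 8.59 degrees, less where a joint would pass 70% of its speed; a pose out of reach is approached as far as the arm can. A call with a gripper value outside its range is refused whole. The fingers move at their own pace and stop on an object; FORCE is the grip in N (left out, the last holds). Time passes only in rows, so rows that repeat a pose let the fingers close. It gives the time, the measured TCP pose, the force, the opening and the grip force at its end, in the units of the state.
- sensors.get_obs(): the state, without advancing time (a new reading comes with each control period).
- imaging.camera(name): name is "side" or "top" or "wrist"; returns the picture (480x640x3 uint8, blue, green, red); there is no depth.
- imaging.calibration(name): a dict with "mtx" (3x3 intrinsics, pixels), "D" ([k1, k2, p1, p2, k3] as OpenCV has them; the pictures are not rectified), "R" (3x3) and "t" (3): a world point X has camera coordinates R X + t; the wrist camera has in their place "tool_from_camera" (4x4, takes a point from camera to tool coordinates, whose origin is the TCP and whose axes are the flange's). Camera axes: x right, y down, z forward; pixel columns grow to the right and rows downward; lengths in m; the calibration is good to about 2 mm. A picture is of the moment at which its call begins: read the wrist's pose just before it. calibration takes no time and is no camera call.
- order.hand_in(): hands the job in; it is judged then, once.
Trained networks look in the newest picture that a camera, given by its name, has taken for a name from the list of things; names that differ only in an ending like _2 or _b are one class to them, and where a whole thing is asked for, a point or a joint stands for the part that bears it (a point fixed in the world has none). Each returns a list of dicts, best first, with "conf" (0 to 1); they miss things now and then, are a little off and sometimes report something else, mostly with a low value. They report only what shows in the picture. A call takes as long as a camera call.
- spotter.look_for(label, camera): "pixel" ([column, row] in pixels, amid what is visible of it).
The state is a dict: "clock": time; "joint_pos": joint angles; "joint_velocities": joint speeds; "tau": joint torques, N m; "position": TCP position; "ee_rot": TCP orientation; "ft_force": force on the tool from outside, world axes, zero at the start; "torque": the same for the moment, N m; "grip_width": opening from 0.0 (shut) to 1.0 (fully open); "grasp_force": force on a finger pad.
Only numpy, scipy, OpenCV 4.12 (cv2) and the standard library are available. Lean on these libraries where they do the work, as an engineer would, in place of code of your own. Each camera call takes 0.05 s, during which the arm holds its last target. There are 200 camera calls.

### The job

A carved panel lies in its formed tray on the carving board, with a formed cover nested tight over the tray and the lip of the sliding stop clamped over the cover's edge: loosen the stop's T-knob about a quarter turn anticlockwise and slide the stop right back, well clear of the cover. Then take the cover by the pull fin at its corner and peel it off by raising that corner first while the opposite corner stays down, so that it snaps free of the tray and the tray stays lying in its place on the board. Finish while still holding the cover in the gripper, still, level and right way up, with all of it 10 cm or more above the panel, and leave the tools on the bench and board where they lie.

Things in the scene. Friction and masses are not known exactly. Their poses are not given: they have to be found in the camera images.
- board: Fixed plywood carving board, 280 x 420 x 18 mm, lying on the table; origin at the centre of its underside, its y axis along its length, z up. On its +y end: a 10 mm high fence and two 10 mm high side cleats that hold the tray; on its -y end a 4 mm high T-track along y, on which the stop slides.
- stop (a joint): Slide of the stop along the T-track, in m: 0 is towards the tray (lip over the cover's edge), it grows as the stop goes back along the board's -y, to 0.075 at most. With the knob tight the stop is held by some 35 to 40 N; with the knob loose it slides with about 2 N. It is well clear at 0.04 or more.
- stop_nose (a point): Front top edge of the stop's lip, at the middle of its width. The stop is a dark hardwood block 60 (board's x) x 46 (board's y) x 45 mm high over the board; the lip is 10 mm thick and juts 12 mm from the block's top towards the tray. Axes as the board's.
- clamp_knob (a joint): Turn of the clamp knob in rad: 0 tight, growing as it is loosened, anticlockwise seen from above, to a stop at 1.9. The clamp is free from about 1.0. Takes up to about 0.3 N m to turn; it stays where it is left.
- knob_grip (a point): Point to grip on the knob's axis: a black T-bar 52 mm long (this point's x axis), 14 mm thick (its y axis), 22 mm high, its top 9 mm above this point, which is 23 mm above the stop's block. The point turns with the knob and moves with the stop; at 0 the bar lies along the board's x. The knob stands over the middle of the stop's block, 35 mm behind the nose.
- tray: Loose white formed tray, 150 (x) x 200 (y) x 30 mm, holding the carved wooden panel, 0.5 kg in all; origin under its centre, 18 mm above the table; axes like the board's. The cover rests on its top. Two sprung snap nubs, one on each long wall 40 mm from its +y end, grip the skirt with about 4 N in all until the skirt there has risen about 7 mm.
- cover: Loose white formed cover, rigid, about 0.1 kg, nested over the tray: plate 159 (x) x 209 (y) x 3 mm with a 16 mm deep, 3 mm thick skirt, 1.5 mm clear of the tray's walls. Origin at the centre, level with the skirt's lower edge; plate top 19 mm above it. Axes like the tray's. Pulled straight up it tends to drag the tray along. It keeps its angle in a firm grip: tilt the gripper with it.
- fin_grip (a point): Point to grip on the cover's pull fin, which stands up from the plate 32 mm in from both edges of one corner (the cover's +x, -y corner, at the end towards the stop): the fin is 34 mm long (this point's x axis, pointing along the cover's diagonal out to the corner), 12 mm thick (its y axis) and 28 mm high; this point is 22 mm above the plate and 6 mm below the fin's top.
- fin_corner (a point): Outer corner of the cover's skirt at its lower edge, at the fin (cover frame 0.0795, -0.1045, 0).
- far_corner (a point): The corner of the skirt diagonally across from the fin, at its lower edge (cover frame -0.0795, 0.1045, 0). Tilted up from the fin's corner about this corner by about 0.3 rad, the cover is free of the nubs and can be lifted away.
- side_corner_a (a point): Corner of the skirt's lower edge at cover frame -0.0795, -0.1045, 0.
- side_corner_b (a point): Corner of the skirt's lower edge at cover frame 0.0795, 0.1045, 0.
- gouge_wide: Bystander: gouge, 190 mm long, light handle, lying on the board beside the tray on the +x side; origin under its middle, x towards the blade.
- gouge_narrow: Bystander: gouge, 170 mm long, dark handle, lying on the board on the -x side; origin under its middle.
- knife: Bystander: short carving knife, 130 mm long, lying on the board beside the T-track on the +x side; origin under its middle.
- mallet: Bystander: turned wooden mallet, 86 mm across, 230 mm high, standing on its head on the table left of the board; origin under its centre.
- whetstone: Bystander: whetstone in a wooden holder, 75 x 210 x 34 mm, on the table beyond the board; origin under its centre.
- wax_tin: Bystander: round flat steel tin, 80 mm across, 32 mm high, on the table beyond the board; origin under its centre.
- brush: Bystander: hand brush on the table right of the board; origin under its middle.

How it is judged:
By the outcome, as a careful person would: the job done as asked, in the order asked, and still so for the second after the job is handed in, while the arm keeps its last pose, push and grip.
It also fails if it takes over 58 s, if anything falls off the work surface, if the arm or the gripper's body presses on something with over 40 N, if the wrist force passes 120 N, or if a joint passes its speed limit or range.

## Working session

There is one attempt and no reset: what is moved stays moved. The work goes in short steps, Python scripts to look and compute and a shell command to move; the robot and the scene stay as the last step left them, time stands still between calls to the robot, and variables do not carry over. Pictures are saved under pics/ and viewed, at most 10 in all, crops included, and the job is handed in when it is done.

```bash
mkdir -p pics; python3 - <<'E'
from workcell import sensors, imaging, spotter
import cv2,numpy as np
o=sensors.get_obs();print({k:np.round(v,3) for k,v in o.items()})
for c in ("top","side"):
    im=imaging.camera(c);cv2.imwrite(f"pics/{c}0.png",im)
    k=imaging.calibration(c);print(c,np.round(k["mtx"],1).tolist(),np.round(-np.array(k["R"]).T@k["t"],3))
    for l in ("stop_nose","knob_grip","fin_grip","fin_corner","far_corner","side_corner_a","tray"):
        r=spotter.look_for(l,c);print(l,[(np.round(q["pixel"],1).tolist(),round(q["conf"],2)) for q in r[:3]])
print(imaging.calibration("wrist"))
E
```

```text
{'clock': np.float64(0.0), 'joint_pos': array([-1.238,  0.333, -0.065,  1.461,  0.022,  1.35 , -0.089]), 'joint_velocities': array([ 0.001,  0.001,  0.001,  0.   , -0.001, -0.001, -0.002]), 'tau': array([-0.0000e+00, -6.2544e+01,  4.9000e-02, -3.9162e+01,  1.6000e-02,
        1.0000e-02, -0.0000e+00]), 'position': array([0.218, 0.586, 0.248]), 'ee_rot': array([ 0.177,  0.984, -0.001, -0.   ]), 'ft_force': array([ 0.397, -0.188,  0.128]), 'torque': array([0.007, 0.015, 0.035]), 'grasp_force': np.float64(0.0), 'grip_width': np.float64(1.003)}
top [[513.4, 0.0, 320.5], [0.0, 513.4, 239.9], [0.0, 0.0, 1.0]] [ 0.411 -0.015  1.435]
stop_nose [([372.9, 258.3], 0.73), ([326.9, 264.6], 0.72), ([404.9, 299.6], 0.19)]
knob_grip [([373.1, 254.6], 0.58)]
fin_grip [([327.8, 264.3], 0.8), ([137.5, 275.6], 0.4)]
fin_corner [([326.7, 268.2], 0.7), ([374.1, 266.6], 0.34)]
far_corner [([321.7, 265.4], 0.87)]
side_corner_a [([325.9, 265.5], 0.58)]
tray [([323.5, 265.0], 0.31)]
side [[457.9, 0.0, 320.4], [0.0, 457.9, 236.9], [0.0, 0.0, 1.0]] [ 0.153 -0.759  0.945]
stop_nose [([332.4, 295.9], 0.77)]
knob_grip [([335.2, 285.7], 0.49)]
fin_grip [([303.0, 266.1], 0.64)]
fin_corner [([300.7, 270.0], 0.86)]
far_corner [([301.7, 267.0], 0.85)]
side_corner_a [([302.5, 268.0], 0.92)]
tray [([301.6, 267.7], 0.23)]
{'mtx': array([[358.18336739,   0.        , 321.97115192],
       [  0.        , 358.18336739, 240.12956017],
       [  0.        ,   0.        ,   1.        ]]), 'D': array([-0.06513496,  0.        ,  0.        ,  0.        ,  0.        ]), 'tool_from_camera': array([[ 4.26278998e-04, -9.60737034e-01, -2.77460215e-01,
         6.99589296e-02],
       [ 9.99999629e-01,  6.17156294e-04, -6.00612481e-04,
         7.26790992e-04],
       [ 7.48266971e-04, -2.77459856e-01,  9.60736940e-01,
        -1.24806346e-01],
       [ 0.00000000e+00,  0.00000000e+00,  0.00000000e+00,
         1.00000000e+00]])}
```

View pics/top0.png

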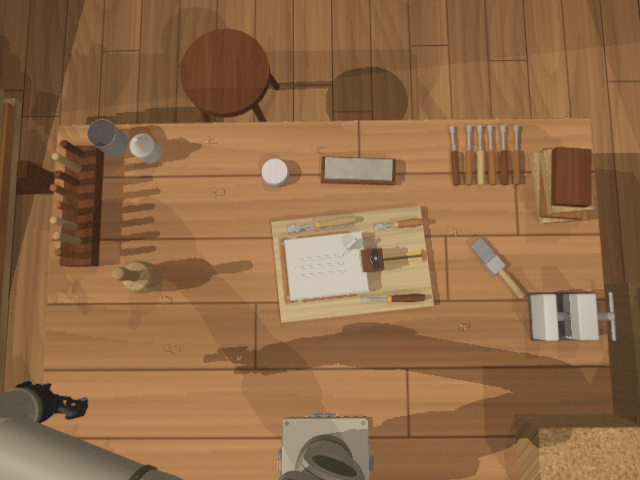

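View pics/side0.png

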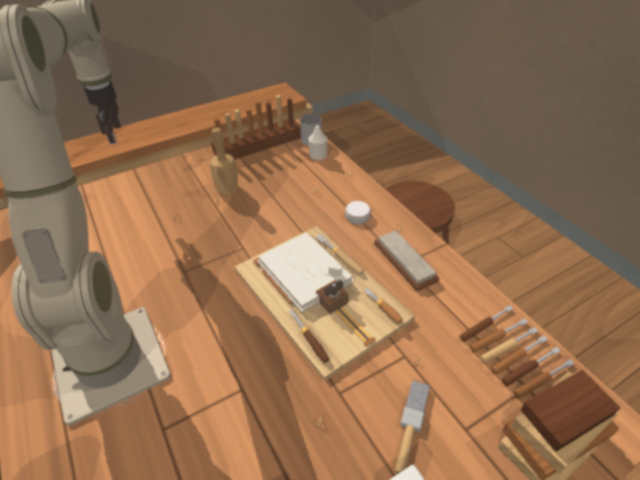

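The top view shows the board with corners near (272,220), (418,206), (434,305) and (281,322). The knob is near (375,258) and the fin near (351,242). The side view shows the same layout, with the stop at (333,293).

```bash
cat > h.py <<'E'
import numpy as np,cv2
from workcell import sensors, imaging, spotter
from scipy.spatial.transform import Rotation as Ro
def cam(name,o=None):
    k=imaging.calibration(name)
    if name=="wrist":
        o=o or sensors.get_obs()
        T=np.eye(4);T[:3,:3]=Ro.from_quat(o["ee_rot"]).as_matrix();T[:3,3]=o["position"]
        W=T@np.array(k["tool_from_camera"]);return k,W[:3,:3],W[:3,3]
    R=np.array(k["R"]);return k,R.T,-R.T@np.array(k["t"]).ravel()
def w(name,px,z,o=None):
    k,R,c=cam(name,o)
    u=cv2.undistortPoints(np.array(px,float).reshape(-1,1,2),k["mtx"],np.array(k["D"])).reshape(-1,2)
    d=np.c_[u,np.ones(len(u))]@R.T
    return c+d*((z-c[2])/d[:,2])[:,None]
def pose(): 
    o=sensors.get_obs();return np.array(o["position"]),Ro.from_quat(o["ee_rot"])
def go(p,R):
    "shift and rotvec in tool axes from measured pose"
    P,Q=pose();print("shift",np.round(Q.inv().apply(np.array(p)-P),4),"turn",np.round((Q.inv()*R).as_rotvec(),4))
def down(yaw):  # tool z down, tool x along world angle yaw
    c,s=np.cos(yaw),np.sin(yaw);return Ro.from_matrix(np.array([[c,s,0],[s,-c,0],[0,0,-1]]))
E
python3 - <<'E'
from h import *
b=w("top",[(272,220),(418,206),(434,305),(281,322)],.018);print(b.round(3),b.mean(0))
print("knob",w("top",[(375,258),(373.1,254.6)],.086).round(3))
print("fin",w("top",[(351,242)],.073).round(3))
P,Q=pose();print(Q.as_matrix().round(3))
y=b[0]+b[3]-b[1]-b[2];a=np.arctan2(y[1],y[0])-np.pi/2;print("yaw",a)
E
```

```text
[[ 0.655  0.141  0.018]
 [ 0.689 -0.268  0.018]
 [ 0.414 -0.302  0.018]
 [ 0.372  0.116  0.018]] [ 0.5323722  -0.07818732  0.018     ]
knob [[ 0.538 -0.138  0.086]
 [ 0.547 -0.133  0.086]]
fin [[ 0.583 -0.076  0.073]]
[[-0.937  0.348  0.   ]
 [ 0.348  0.937  0.   ]
 [ 0.     0.    -1.   ]]
yaw 0.09194061953702426
```

```bash
python3 - <<'E'
from h import *
go([.54,-.11,.25],down(.092))
E
```

```text
shift [-0.5445 -0.54   -0.0017] turn [-0.0000e+00 -2.0000e-04  2.6938e+00]
```

```bash
python3 -m inch '[[[-0.05,-0.05,-0.02,0,0,0.15,-1],[-0.08,-0.08,-0.02,0,0,0.29,-1],[-0.11,-0.11,-0.02,0,0,0.43,-1],[-0.14,-0.14,-0.02,0,0,0.57,-1],[-0.17,-0.17,-0.02,0,0,0.71,-1],[-0.2,-0.2,-0.02,0,0,0.85,-1],[-0.23,-0.23,-0.02,0,0,0.99,-1],[-0.26,-0.26,-0.02,0,0,1.13,-1],[-0.29,-0.29,-0.02,0,0,1.27,-1],[-0.32,-0.32,-0.02,0,0,1.41,-1]]]'
python3 - <<'E'
from h import *
go([.54,-.11,.25],down(.092))
E
```

```text
clock: 1.8
position: [0.4066, 0.1728, 0.2686]
ee_rot: [0.774, 0.633, 0.0, -0.0]
ft_force: [0.3, 0.0, 0.3]
grip_width: 0.997
grasp_force: 0.0
shift [-0.2505  0.1871  0.0185] turn [-2.0000e-04 -1.1000e-03  1.2781e+00]
```

```bash
python3 -m inch '[[[-0.03,0.02,0,0,0,0.14,-1],[-0.06,0.04,0,0,0,0.28,-1],[-0.09,0.06,0,0,0,0.42,-1],[-0.12,0.08,0.01,0,0,0.56,-1],[-0.15,0.11,0.01,0,0,0.7,-1],[-0.18,0.13,0.02,0,0,0.84,-1],[-0.21,0.15,0.02,0,0,0.98,-1],[-0.23,0.17,0.02,0,0,1.12,-1],[-0.25,0.187,0.02,0,0,1.26,-1],[-0.25,0.187,0.02,0,0,1.278,-1]]]'
python3 - <<'E'
from h import *
import pickle
o=sensors.get_obs();im=imaging.camera("wrist");cv2.imwrite("pics/w1.png",im);pickle.dump({k:np.array(v) for k,v in o.items()},open("o1.pkl","wb"))
print(o["joint_pos"],o["position"])
for l in ("stop_nose","knob_grip","fin_grip","fin_corner"):
    print(l,[(np.round(q["pixel"],1).tolist(),round(q["conf"],2)) for q in spotter.look_for(l,"wrist")[:2]])
E
```

```text
clock: 2.8
position: [0.5418, -0.1105, 0.2483]
ee_rot: [0.999, 0.044, 0.0, 0.001]
ft_force: [-0.1, 0.4, -0.4]
grip_width: 0.998
grasp_force: 0.0
[-0.47999323  0.1897589   0.68326221  1.68729375 -0.12167274  1.30763158
 -1.25581527] [ 0.54176086 -0.11049047  0.24830029]
stop_nose [([348.6, 227.4], 0.91)]
knob_grip [([352.3, 234.3], 0.6)]
fin_grip [([214.8, 213.1], 0.94)]
fin_corner [([216.0, 217.8], 0.87), ([357.9, 176.5], 0.27)]
```

View pics/w1.png

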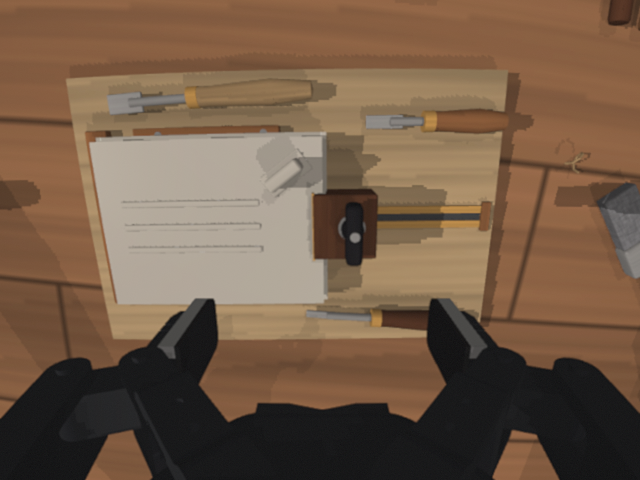

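The wrist view shows the T-bar running from about (355,205) to (354,264). The fin's top runs from (272,190) to (298,166). The cover's plate corners are near (91,142), (325,133), (327,303) and (118,303).

```bash
python3 - <<'E'
from h import *
import pickle
o=pickle.load(open("o1.pkl","rb"))
k=w("wrist",[(355,205),(354,264)],.095,o);print("knob",k.round(4),k.mean(0).round(4),np.linalg.norm(k[0]-k[1]))
f=w("wrist",[(272,190),(298,166)],.079,o);print("fin",f.round(4),f.mean(0).round(4))
p=w("wrist",[(91,142),(325,133),(327,303),(118,303)],.051,o);print(p.round(4),p.mean(0).round(4),[np.linalg.norm(p[i]-p[i-1]).round(4) for i in range(4)])
b=w("wrist",[(68,80),(508,70),(481,325),(113,339)],.018,o);print(b.round(4),b.mean(0))
y=p[0]+p[3]-p[1]-p[2];y2=b[0]+b[3]-b[1]-b[2]
for q in (y,y2):print(np.arctan2(q[1],q[0])-np.pi/2)
d=k[0]-k[1];print("bar",np.arctan2(d[1],d[0]))
E
```

```text
knob [[ 0.5636 -0.1347  0.095 ]
 [ 0.5145 -0.1395  0.095 ]] [ 0.539  -0.1371  0.095 ] 0.049285460839259
fin [[ 0.5671 -0.067   0.079 ]
 [ 0.5884 -0.087   0.079 ]] [ 0.5778 -0.077   0.079 ]
[[ 0.5927  0.1013  0.051 ]
 [ 0.6164 -0.1066  0.051 ]
 [ 0.4559 -0.1234  0.051 ]
 [ 0.4359  0.0867  0.051 ]] [ 0.5252 -0.0105  0.051 ] [np.float64(0.1575), np.float64(0.2093), np.float64(0.1613), np.float64(0.2111)]
[[ 0.6476  0.1423  0.018 ]
 [ 0.6911 -0.2724  0.018 ]
 [ 0.4269 -0.3015  0.018 ]
 [ 0.3706  0.1164  0.018 ]] [ 0.53405261 -0.07883321  0.018     ]
0.10443740705874971
0.11931798033693308
bar 0.09797136692810829
```

```bash
python3 - <<'E'
from h import *
go([.539,-.137,.088],down(.1))
E
```

```text
shift [-0.0052  0.0309  0.1603] turn [-0.0008 -0.      0.0009]
```

```bash
python3 -m inch '[[[-0.003,0.03,0.04,0,0,0,-1],[-0.005,0.031,0.08,0,0,0,-1],[-0.005,0.031,0.115,0,0,0,-1],[-0.005,0.031,0.14,0,0,0,-1],[-0.005,0.031,0.16,0,0,0,-1],[-0.005,0.031,0.16,0,0,0,-0.3],[-0.005,0.031,0.16,0,0,0,0.4],[-0.005,0.031,0.16,0,0,0,1],[-0.005,0.031,0.16,0,0,0,1],[-0.005,0.031,0.16,0,0,0,1]]]' 40
python3 -m inch '[[[0,0,0,0,0,0,1],[0,0,0,0,0,0,1],[0,0,0,0,0,0,1]]]' 40
python3 - <<'E'
from h import *
o=sensors.get_obs();print(o["torque"],o["ft_force"],o["joint_pos"]);go([.539,-.137,.088],down(.1))
E
```

```text
clock: 4.05
position: [0.5399, -0.1377, 0.0894]
ee_rot: [0.999, 0.049, 0.001, -0.001]
ft_force: [-3.0, 1.7, 9.3]
grip_width: 0.183
grasp_force: 39.0
clock: 4.35
position: [0.5406, -0.1377, 0.0903]
ee_rot: [0.999, 0.049, 0.001, -0.001]
ft_force: [-4.2, 4.5, 15.3]
grip_width: 0.151
grasp_force: 99.4
[0.81535163 0.64839324 0.1525652 ] [-4.23390514  4.52444351 15.34426305] [-0.37332792  0.37971037  0.64850894  1.84778414 -0.27166876  1.00045416
 -1.08331582]
shift [-0.0015 -0.0009  0.0023] turn [-0.0011 -0.003  -0.0012]
```

```bash
python3 -m inch '[[[0,0,-0.003,0,0,0,1],[0,0,-0.004,0,0,0,1],[0,0,-0.004,0,0,-0.1,1],[0,0,-0.004,0,0,-0.22,1],[0,0,-0.004,0,0,-0.34,1],[0,0,-0.004,0,0,-0.46,1],[0,0,-0.004,0,0,-0.58,1],[0,0,-0.004,0,0,-0.68,1],[0,0,-0.004,0,0,-0.78,1]]]' 30
python3 - <<'E'
from h import *
o=sensors.get_obs();print(o["torque"],o["ft_force"],o["joint_pos"][6])
E
```

```text
clock: 5.25
position: [0.5389, -0.1356, 0.0909]
ee_rot: [0.904, 0.428, -0.0, -0.002]
ft_force: [3.4, 8.2, -13.1]
grip_width: 0.151
grasp_force: 70.5
[ 1.67456224 -0.85527372 -0.31369964] [  3.38124379   8.19867146 -13.06041381] -0.3598954653688775
```

```bash
python3 -m inch '[[[0,0,0.001,0,0,-0.1,1],[0,0,0.0015,0,0,-0.22,1],[0,0,0.0015,0,0,-0.34,1],[0,0,0.0015,0,0,-0.46,1],[0,0,0.0015,0,0,-0.58,1],[0,0,0.0015,0,0,-0.68,1],[0,0,0.0015,0,0,-0.7,1]]]' 30
python3 - <<'E'
from h import *
o=sensors.get_obs();P,Q=pose();m=Q.as_matrix()
print(o["torque"],np.arctan2(m[1,0],m[0,0]))
y=.103;d=np.array([np.sin(y),-np.cos(y),0]);print("60mm back in tool:",Q.inv().apply(.06*d))
E
```

```text
clock: 5.95
position: [0.5375, -0.1389, 0.0907]
ee_rot: [0.704, 0.71, -0.001, -0.001]
ft_force: [-8.2, 0.3, 4.8]
grip_width: 0.149
grasp_force: 74.1
[-0.05597019  1.68606047 -0.37649114] 1.580052764244955
60mm back in tool: [-5.97365503e-02  5.61624622e-03 -4.83206886e-05]
```

```bash
python3 -m inch '[[[-0.008,0.001,0,0,0,0,1],[-0.018,0.002,0,0,0,0,1],[-0.028,0.003,0,0,0,0,1],[-0.038,0.004,0,0,0,0,1],[-0.048,0.005,0,0,0,0,1],[-0.056,0.0055,0,0,0,0,1],[-0.062,0.006,0,0,0,0,1],[-0.062,0.006,0,0,0,0,1]]]' 30
```

```text
clock: 6.75
position: [0.5439, -0.2023, 0.0907]
ee_rot: [0.705, 0.709, -0.001, -0.001]
ft_force: [-7.7, -3.1, 4.1]
grip_width: 0.15
grasp_force: 73.8
```

```bash
python3 -m inch '[[[-0.062,0.006,0,0,0,0,0.3],[0,0,0,0,0,0,-1],[0,0,0,0,0,0,-1],[0,0,0,0,0,0,-1]]]' 30 2>&1 | head -0; echo skipped
```

```text
skipped
```

That call did run, and its first row carried a leftover 62 mm shift by mistake. I'm checking what it did.

```bash
python3 - <<'E'
from h import *
o=sensors.get_obs();print({k:np.round(o[k],3) for k in ("clock","position","ee_rot","ft_force","torque","grip_width","grasp_force")})
cv2.imwrite("pics/top2.png",cv2.resize(imaging.camera("top")[180:340,240:480],None,fx=3,fy=3))
E
```

```text
{'clock': np.float64(7.15), 'position': array([ 0.546, -0.2  ,  0.091]), 'ee_rot': array([ 0.704,  0.71 ,  0.   , -0.   ]), 'ft_force': array([-0.15 , -0.184, -0.079]), 'torque': array([ 0.019,  0.025, -0.014]), 'grip_width': np.float64(0.821), 'grasp_force': np.float64(0.0)}
```

View pics/top2.png

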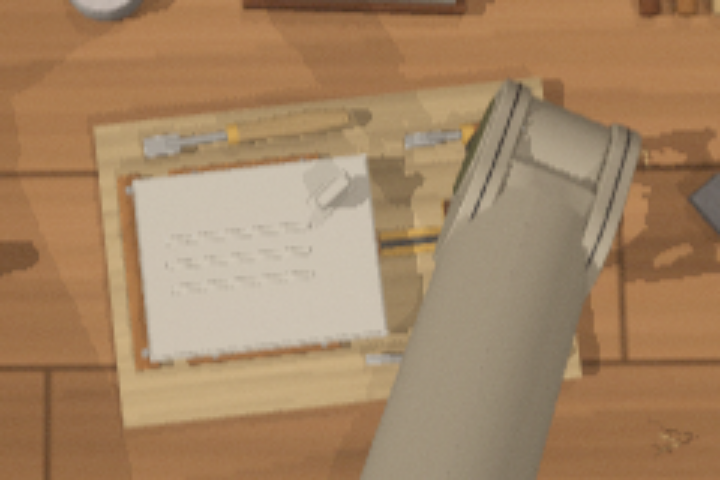

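The slip did no visible harm: the cover is undisturbed and the stop is clear of it, at about (447,205) in the crop. Next I rise and move over the fin.

```bash
python3 -m inch '[[[0,0,-0.04,0,0,0,-1],[0,0,-0.08,0,0,0,-1],[0,0,-0.11,0,0,0,-1],[0,0,-0.13,0,0,0,-1]]]'
python3 - <<'E'
from h import *
go([.579,-.077,.2],down(2.34))
E
```

```text
clock: 7.6
position: [0.5462, -0.2015, 0.2239]
ee_rot: [0.705, 0.709, 0.001, 0.002]
ft_force: [0.9, -0.4, -0.7]
grip_width: 1.001
grasp_force: 0.0
shift [0.1244 0.0335 0.0238] turn [ 0.0027  0.0023 -0.7633]
```

```bash
python3 -m inch '[[[0.025,0.007,0,0,0,-0.13,-1],[0.05,0.014,0.005,0,0,-0.26,-1],[0.08,0.021,0.01,0,0,-0.4,-1],[0.105,0.028,0.02,0,0,-0.54,-1],[0.12,0.033,0.024,0,0,-0.67,-1],[0.124,0.0335,0.024,0.002,0.002,-0.763,-1],[0.124,0.0335,0.024,0.002,0.002,-0.763,-1]]]'
python3 - <<'E'
from h import *
import pickle
o=sensors.get_obs();im=imaging.camera("wrist");cv2.imwrite("pics/w2.png",im);pickle.dump({k:np.array(v) for k,v in o.items()},open("o2.pkl","wb"))
print(o["joint_pos"],o["position"])
for l in ("stop_nose","fin_grip"):
    print(l,[(np.round(q["pixel"],1).tolist(),round(q["conf"],2)) for q in spotter.look_for(l,"wrist")[:2]])
E
```

```text
clock: 8.3
position: [0.5785, -0.0759, 0.1969]
ee_rot: [0.389, 0.921, -0.0, -0.001]
ft_force: [-0.2, 0.2, -0.9]
grip_width: 0.999
grasp_force: 0.0
[-0.1687533   0.27599201  0.2644497   1.65594033 -0.07659606  1.22228116
  0.88459538] [ 0.57853566 -0.07591869  0.19686302]
stop_nose [([176.4, 297.2], 0.74), ([331.5, 114.0], 0.3)]
fin_grip [([332.7, 114.2], 0.72)]
```

View pics/w2.png

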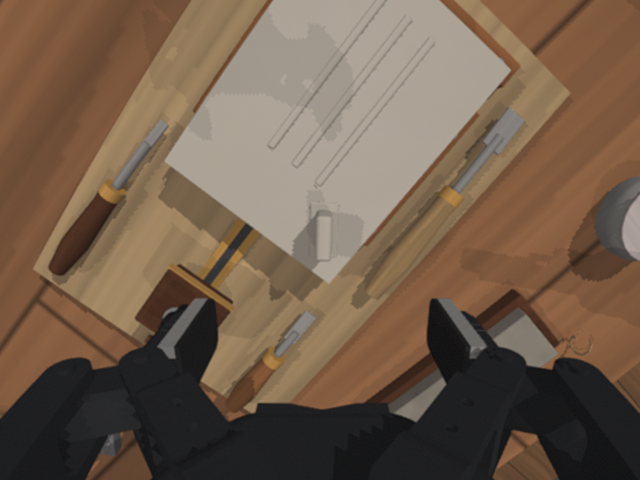

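The wrist view shows the fin at about (322,235), aligned with the tool's x axis. The cover's corner is at (330,283), and the stop, at about (185,300), is well clear of the cover.

```bash
python3 - <<'E'
from h import *
import pickle
o=pickle.load(open("o2.pkl","rb"))
k,R,c=cam("wrist",o)
def pr(X): return cv2.projectPoints(np.array(X,float),cv2.Rodrigues(R.T)[0],-R.T@c,k["mtx"],np.array(k["D"]))[0].reshape(-1,2).round(0).tolist()
f=np.array([.579,-.077])
for a in (-.8,-.72):
  d=np.array([np.cos(a),np.sin(a)]);n=np.array([-d[1],d[0]])
  print(a,[pr([np.r_[f+s*.017*d+t*.006*n,z] for s in (-1,1) for t in (-1,1)]) for z in (.051,.079)])
print("corner",w("wrist",[(330,283)],.051,o),"far",w("wrist",[(166,161),(510,68)],.051,o))
im=cv2.imread("pics/w2.png")[180:300,250:410];cv2.imwrite("pics/w2c.png",cv2.resize(im,None,fx=5,fy=5,interpolation=2))
E
```

```text
-0.8 [[[313.0, 211.0], [329.0, 211.0], [313.0, 253.0], [328.0, 253.0]], [[312.0, 219.0], [329.0, 219.0], [312.0, 265.0], [329.0, 265.0]]]
-0.72 [[[311.0, 211.0], [327.0, 210.0], [315.0, 253.0], [330.0, 252.0]], [[310.0, 219.0], [327.0, 218.0], [314.0, 265.0], [331.0, 264.0]]]
corner [[ 0.61428905 -0.10244423  0.051     ]] far [[ 0.45712468 -0.11853439  0.051     ]
 [ 0.59108421  0.1040632   0.051     ]]
```

View pics/w2c.png

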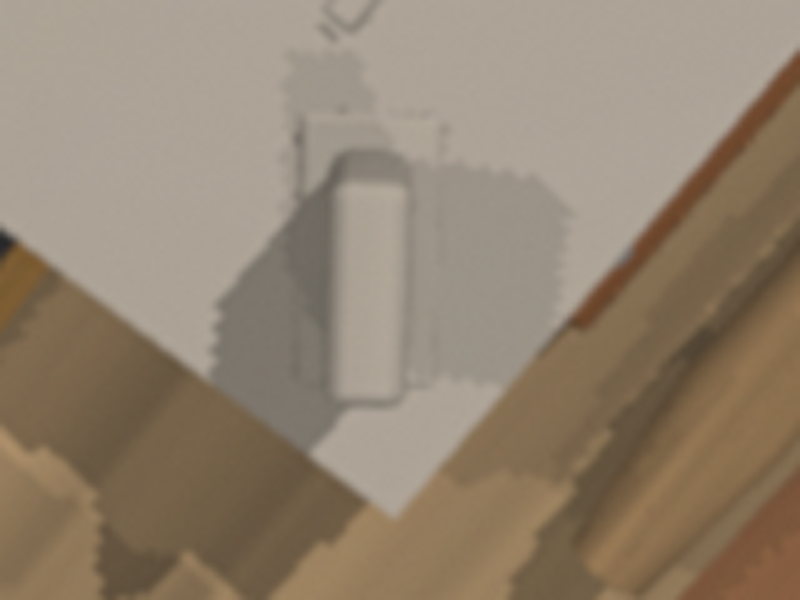

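```bash
python3 - <<'E'
from h import *
go([.579,-.074,.075],down(2.34))
E
```

```text
shift [0.0017 0.0029 0.1221] turn [-0.0011 -0.0019 -0.0034]
```

```bash
python3 -m inch '[[[0.001,0.003,0.04,0,0,0,-1],[0.001,0.003,0.075,0,0,0,-1],[0.001,0.003,0.105,0,0,0,-1],[0.001,0.003,0.122,0,0,0,-1],[0.001,0.003,0.122,0,0,0,-0.2],[0.001,0.003,0.122,0,0,0,0.5],[0.001,0.003,0.122,0,0,0,1],[0.001,0.003,0.122,0,0,0,1],[0.001,0.003,0.121,0,0,0,1],[0.001,0.003,0.121,0,0,0,1]]]' 80
python3 -m inch '[[[0,0,0,0,0,0,1],[0,0,0,0,0,0,1],[0,0,0,0,0,0,1]]]' 80
```

```text
clock: 9.45
position: [0.5799, -0.0733, 0.0768]
ee_rot: [0.39, 0.921, 0.0, -0.001]
ft_force: [-1.4, 0.5, 7.5]
grip_width: 0.119
grasp_force: 79.4
clock: 9.75
position: [0.5799, -0.0733, 0.0768]
ee_rot: [0.39, 0.921, 0.0, -0.001]
ft_force: [-1.9, 0.2, 6.9]
grip_width: 0.118
grasp_force: 79.4
```

```bash
python3 -m inch '[[[0,0,-0.001,0,0,0,1],[0.001,0,-0.006,0,-0.025,0,1],[0.0024,0,-0.011,0,-0.05,0,1],[0.004,0,-0.0165,0,-0.075,0,1],[0.0054,0,-0.022,0,-0.1,0,1],[0.007,0,-0.027,0,-0.125,0,1],[0.0088,0,-0.032,0,-0.15,0,1],[0.0128,0,-0.0425,0,-0.2,0,1],[0.0128,0,-0.0425,0,-0.2,0,1]]]' 80
python3 - <<'E'
from h import *
im=imaging.camera("side")[180:380,200:450];cv2.imwrite("pics/s3.png",cv2.resize(im,None,fx=3,fy=3,interpolation=2))
E
```

```text
clock: 10.65
position: [0.5705, -0.0621, 0.1194]
ee_rot: [0.387, 0.917, -0.038, 0.092]
ft_force: [-0.2, 0.1, -1.7]
grip_width: 0.122
grasp_force: 78.4
```

View pics/s3.png

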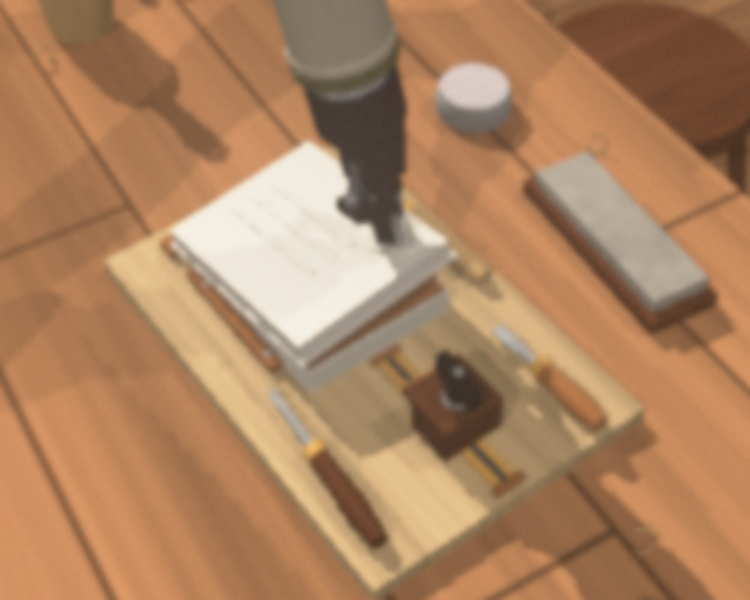

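The cover is peeling: the fin corner is up at about (450,255), the tray is in place, and the stop is well clear with its knob turned. I'll continue the tilt.

```bash
python3 -m inch '[[[0.0024,0,-0.011,0,-0.05,0,1],[0.0054,0,-0.0216,0,-0.1,0,1],[0.0088,0,-0.032,0,-0.15,0,1],[0.0088,0,-0.032,0,-0.15,0,1],[0.0088,0,-0.032,0,-0.15,0,1]]]' 80
python3 - <<'E'
from h import *
P,Q=pose();print("up 0.1 in tool",Q.inv().apply([0,0,.1]).round(4));go([P[0],P[1],.27],down(2.34))
E
```

```text
clock: 11.2
position: [0.5603, -0.0533, 0.1477]
ee_rot: [0.384, 0.907, -0.068, 0.158]
ft_force: [0.5, 0.2, -1.1]
grip_width: 0.118
grasp_force: 78.3
up 0.1 in tool [-0.0339 -0.0001 -0.0941]
shift [-4.140e-02 -1.000e-04 -1.151e-01] turn [-0.001   0.3456  0.0014]
```

```bash
python3 -m inch '[[[-0.005,0,-0.014,0,0,0,1],[-0.012,0,-0.033,0,0,0,1],[-0.02,0,-0.056,0,0,0,1],[-0.027,0,-0.075,0,0.06,0,1],[-0.033,0,-0.092,0,0.13,0,1],[-0.038,0,-0.106,0,0.21,0,1],[-0.041,0,-0.115,0,0.29,0,1],[-0.041,0,-0.115,-0.001,0.346,0.001,1],[-0.041,0,-0.115,-0.001,0.346,0.001,1],[-0.041,0,-0.115,-0.001,0.346,0.001,1]]]' 80
python3 - <<'E'
from h import *
im=imaging.camera("side")[100:400,180:480];cv2.imwrite("pics/s4.png",cv2.resize(im,None,fx=2,fy=2))
im=imaging.camera("wrist");cv2.imwrite("pics/w4.png",im)
o=sensors.get_obs();print(o["torque"],o["ft_force"])
E
```

```text
clock: 12.2
position: [0.5601, -0.0535, 0.2691]
ee_rot: [0.391, 0.921, -0.001, 0.001]
ft_force: [0.1, 0.4, -0.4]
grip_width: 0.121
grasp_force: 78.3
[-0.04922793 -0.03655966  0.00811767] [-0.21037311 -0.25812386 -0.1628395 ]
```

View pics/s4.png

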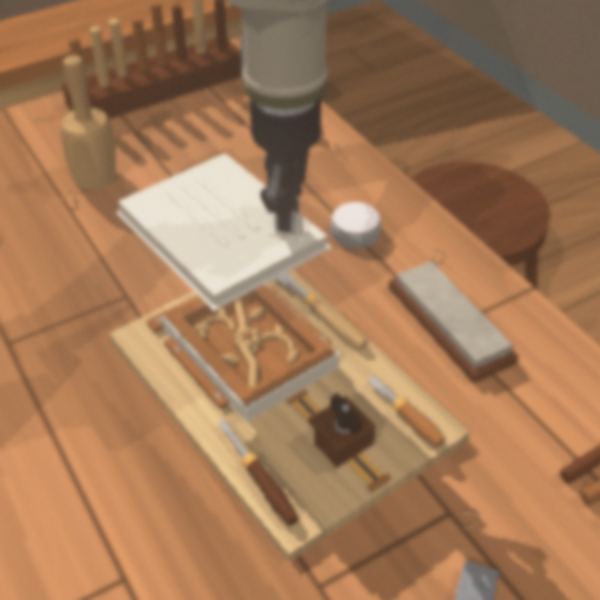

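View pics/w4.png

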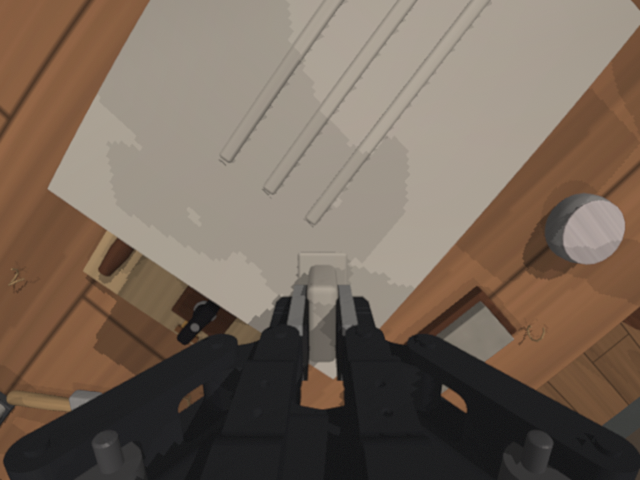

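The side view shows the cover lifted free and roughly level, with the tray and tools in place. The wrist view has the corners at (49,188) and about (333,378), and the bar ends at (226,160), (268,192) and (313,222). I'll check how level it is with PnP.

```bash
python3 - <<'E'
from h import *
import pickle
o=pickle.load(open("o2.pkl","rb"))
X=w("wrist",[(166,161),(330,283),(270,148),(295,165),(319,185),(410,19),(433,42)],.051,o)[:5]
px=np.array([(49,188),(333,378),(226,160),(268,192),(313,222)],float)
P,Q=pose();G=np.array([.5799,-.0733,.0768]);Xt=down(2.34).inv().apply(X-G)
k,R,c=cam("wrist")
from scipy.optimize import least_squares
def f(v):
    Y=Q.apply(Ro.from_rotvec(v[:3]).apply(Xt)+np.r_[0,0,v[3]])+P
    return (cv2.projectPoints(Y,cv2.Rodrigues(R.T)[0],-R.T@c,k["mtx"],np.array(k["D"]))[0].reshape(-1,2)-px).ravel()
for z0 in (np.zeros(4),):
    r=least_squares(f,z0);print("rot in tool (deg)",np.degrees(r.x[:3]).round(2),"dz",r.x[3].round(4),f(z0).round(1),r.fun.round(1))
r=least_squares(lambda q:f(np.r_[q,0]),np.zeros(3));print(np.degrees(r.x).round(2),r.fun.round(1))
E
```

```text
rot in tool (deg) [-1.09 -0.71 -0.77] dz 0.0001 [-2.7 -5.5 -3.8  0.3 -4.3 -1.5 -1.3 -3.9 -3.5  0.4] [ 2.5 -2.  -1.6  1.4 -3.9  0.4 -1.2 -2.8 -3.4  0.9]
[-1.14 -0.67 -0.77] [ 2.5 -2.  -1.5  1.5 -3.9  0.4 -1.2 -2.8 -3.4  1. ]
```

```bash
python3 -m inch '[[[0,0,0,0,0,0,1],[0,0,0,0,0,0,1],[0,0,0,0,0,0,1],[0,0,0,0,0,0,1]]]' 80
python3 -c "
from workcell import order;print(order.hand_in())"
```

```text
clock: 12.7
position: [0.5599, -0.0526, 0.2702]
ee_rot: [0.39, 0.921, -0.0, 0.001]
ft_force: [0.5, -0.4, -0.1]
grip_width: 0.118
grasp_force: 78.3
the job is handed in; nothing more can be done
None
```

The job is handed in at 12.7 s: the knob was loosened about 1.5 rad and the stop slid well clear, then the cover was peeled off fin corner first; it is held still, within about 1° of level and about 17 cm above the panel, with tray and tools in place. One mistyped row jerked the gripper back about 5 cm as it let go of the knob, with no visible harm.

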